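Close the filter box with its hook-in cover

ROBOT

A 7-joint arm with a two-finger parallel gripper is mounted at the origin on the work surface. World frame = base frame: x ahead of the robot, y to its left, z up, the work surface at z = 0. Lengths are in mm, angles in rad, forces in N, time in s.
With the tool pointing down it reaches from about 400 to 875 mm from the base axis. Payload 6.5 kg.
Tool frame: the origin (TCP) lies between the finger pads; the fingertips stand 22 mm ahead of it and the grasp point (between the pads) lies 3 mm ahead of it; y points along the fingers, z is the direction in which the jaws open and shut, and the axes are right-handed (so a half turn about y gives the same grasp; the last joint's range is limited). The gripper opens to 85 mm and grips with 20 to 120 N. Pads are 22 mm wide; open, the fingers measure 114 mm over their backs; the gripper's body (76 mm by 85 mm) begins 54 mm behind the grasp point. The pads swing forward as they close: fully open they stand 13 mm farther back than shut.
Start: joints at [1.058, 0.536, -0.004, 1.538, 0.003, 1.067, -0.071], TCP at [280.849, -586.186, 253.29] pointing down, gripper open.
Joint ranges: [-2.7, 2.7], [-0.37, 2.16], [-1.27, 1.26], [0.24, 2.4], [-1.31, 4.45], [0.19, 1.91], [-2.76, 2.76]. Speed limits (rad/s): [2.39, 2.39, 3.14, 3.14, 3.14, 3.14, 3.14].

INTERFACE

Orientations are given as a unit quaternion [w, x, y, z].
In Python, from rig import sense, vision, workorder gives the robot as it stands.
- The arm moves only by the tool arm_command, never from a script. Its argument "rows" is a list of rows, each a list of 7 numbers: the turn, a rotation vector about the world's x, y, z in rad, then the shift along the world's x, y, z in mm, then the closure in counts, from 0 (fully open) to 255 (shut). A call has 1 to 12 rows; each row is the pose to reach, as a shift and turn from the pose commanded when the call began; what a row does not reach only later rows make up. A row lasts 1/12 s, in which the tool goes at most 41.7 mm and 7.16 degrees, less where a joint would pass 70% of its speed; a pose out of reach is approached as far as the arm can. A call with a gripper value outside its range is refused whole. The fingers move at their own pace and stop on an object; "force" is the grip in N (left out, the last holds). Time passes only in rows, so rows that repeat a pose let the fingers close. It gives the time, the measured TCP pose, the force and the opening at its end, in the units of the state.
- sense(): the state, without advancing time (a new reading comes with each control period).
- vision.read_camera(name): name is "side" or "top"; returns a dict with "pixels" (384x512x3 uint8, blue, green, red), "range_z" (384x512 float32, mm along the optical axis (not along the pixel's ray), 0 where there is no reading), "fx", "fy", "cx", "cy" (pixels), "D" ([k1, k2, p1, p2, k3] as OpenCV has them; the pictures are not rectified), "R" (3x3) and "t" (3): a world point X has camera coordinates R X + t. Camera axes: x right, y down, z forward; pixel columns grow to the right and rows downward; lengths in mm; the calibration is good to about 2 mm. A picture is of the moment at which its call begins.
- workorder.hand_in(): hands the job in, once; it reports no verdict.
The state is a dict: "t": time; "q": joint angles; "joint_velocities": joint speeds; "tau": joint torques, N m; "tool_pos": TCP position; "ee_rot": TCP orientation; "force": force on the tool from outside, world axes, zero at the start; "moment": the same for the moment, N m; "finger_gap": finger opening in mm.
Only numpy, scipy, OpenCV 4.12 (cv2) and the standard library are available. Lean on these libraries where they do the work, as an engineer would, in place of code of your own. Each camera call takes 0.05 s, during which the arm holds its last target.

TASK

Fit the lipped cover back on the open filter box: pick it up by its grip block, hook its lip under the overhang into the slot at one end of the box while the other end is still raised, then pivot it down until it snaps flat under the sprung catch, and let go. The optics are aligned: feel your way gently, with less than 10 N on the box while hooking and less than 40 N while snapping, and leave the bystanders where they are.

Things in the scene. Friction and masses are not known exactly. Their poses are not given: they have to be found in the camera images.
- base: Fixed steel plate 190 x 110 x 5 mm carrying the black open filter box (155 x 92). Origin: mid underside, on the table; z up; x along the box from slot end (-x, towards the robot) to catch end (+x). The box was levelled and clamped by hand: as a whole it stands up to 9 mm off its nominal place along x and up to 5 mm off in height, and no pose here shows that (across y it is exact). Feel for it.
- slot (a point): Nominal middle of the slot's back wall at ledge level (true place up to 9 mm off along x, 5 mm in z), at (-65, 0, 50) mm in the base's frame. From here to +x: a flat ledge 35 mm long, the first 7.5 mm under an overhang that leaves a slot 7.5 mm high, 75 wide; the overhang is 6 thick, top at z 63.5. The slot opens to +x.
- seat (a point): Nominal place (true one up to 9 mm off in x, 5 in z) of the shut cover's origin, (0, 0, 50) mm in the base's frame; its axes then lie along the base's. Ledges at z 50 carry the cover all round; the hole between is 34 deep. Side cheeks at y +-37.5 and a far wall at x 57 rise to z 56. Two catch guides stand at x 56 to 76, y +-18 to 26, up to z 68.
- cover: The loose grey metal cover, 0.1 to 0.2 kg: plate 110 x 70 x 6 mm (x, y, z), a lip 60 wide, 4 thick continuing its underside 10 mm past its -x end, and on top a grip block 36 x 14 x 32 (x, y, z; top at z 38) centred at x -12, y 0. Origin: middle of the plate's underside (lip not counted); z up. It starts flat on the table. The square plate with a round knob and no lip is not it.
- lip (a point): On the cover: middle of the lip's lower leading edge, at (-65, 0, 0) mm in the cover's frame.
- grip (a point): On the cover: point in the grip block 22 mm over the plate's top, at (-12, 0, 28) mm in the cover's frame; the fingers take the block across y, 14 mm wide.
- press (a point): On the cover: point on the plate's top near the rear end, at (35, 0, 6) mm in the cover's frame; there is room for shut fingertips to press here. The edge of the cover is 20 mm farther, the grip block ends 29 mm nearer.
- catch (a joint): Steel catch at the far end, 34 mm wide, sprung towards the slot: 0 = out (m), up to 0.009 pushed back. Its sloping nose (tip nominally x 51, z 57.5 mm in the base's frame, top z 66) is in the cover's way; pressing the cover's rear down (8 to 13 N at the press point) pushes it back 4 mm, then it springs over the edge and rests near 0.001. A cover lying on the nose leans 4 to 6 degrees.
- objective: Bystander: brass microscope objective, standing, 34 mm wide, 46 tall; origin under its middle.
- filter_ring: Bystander: flat black ring, 32 mm outside, 8 tall; origin under its middle.
- blank_plate: Bystander: square grey plate 56 x 56 x 6 mm with a round knob 18 mm wide, 20 tall; origin under its middle.
Things that resemble listed ones, but are neither listed nor needed, are in the scene too. Leave any yellow look-alike of the cover alone.

How it is judged:
By the outcome, as a careful person would: the job done as asked, in the order asked, and still so for the second after the job is handed in, with the robot touching nothing.
It also fails if it takes over 67 s, if anything falls off the work surface, if the arm or the gripper's body presses on something with over 40 N, if the wrist force passes 120 N, or if a joint passes its speed limit or range.

## Working session

There is one attempt and no reset: what is moved stays moved. The work goes in short steps, Python scripts to look and compute and a tool call to move; the robot and the scene stay as the last step left them, time stands still between calls to the robot, and variables do not carry over. Pictures are saved under pics/ and viewed, and the job is handed in when it is done.

Besides the shell and the picture viewer there is one more tool, called as name(argument=value, ...), one argument or row to a line, values as JSON. arm_command: Moves the arm, as the interface text tells. Its arguments: {"type":"object","properties":{"rows":{"type":"array"},"force":{"type":"number"}},"required":["rows"]}

```bash
ls; mkdir -p pics
cat > h.py <<'E'
import numpy as np,cv2,json
from rig import sense,vision,workorder
def grab(n,tag):
    c=vision.read_camera(n); cv2.imwrite(f'pics/{tag}.png',c['pixels'])
    np.savez(f'pics/{tag}.npz',**{k:np.array(c[k]) for k in c}); return c
def load(tag): return dict(np.load(f'pics/{tag}.npz'))
def ray(c,uv):
    K=np.array([[c['fx'],0,c['cx']],[0,c['fy'],c['cy']],[0,0,1]],float)
    p=cv2.undistortPoints(np.array(uv,float).reshape(-1,1,2),K,np.array(c['D'],float)).reshape(-1,2)
    d=np.c_[p,np.ones(len(p))]; R=np.array(c['R']);t=np.array(c['t'])
    return -R.T@t, d@R
def onz(c,uv,z):
    o,d=ray(c,uv); return o+d*((z-o[2])/d[:,2])[:,None]
def depthpt(c,uv):
    o,d=ray(c,uv); uv=np.array(uv,int).reshape(-1,2); z=np.array(c['range_z'])[uv[:,1],uv[:,0]]
    return o+d*z[:,None]
def proj(c,X):
    K=np.array([[c['fx'],0,c['cx']],[0,c['fy'],c['cy']],[0,0,1]],float)
    return cv2.projectPoints(np.array(X,float).reshape(-1,1,3),cv2.Rodrigues(np.array(c['R'],float))[0],np.array(c['t'],float),K,np.array(c['D'],float))[0].reshape(-1,2)
E
python3 - <<'E'
from h import *
for n in('side','top'):
    c=grab(n,n+'0'); print(n,c['fx'],c['cx'],c['cy'],c['D'],-np.array(c['R']).T@np.array(c['t']))
print(sense())
a=[cv2.imread(f'pics/{n}0.png') for n in('side','top')]
E
```

```text
pics
side 381.92069096724964 254.67535792300438 194.8824647989658 [-0.0032783  0.         0.         0.         0.       ] [ 152.57261654 -396.55974468  500.17221446]
top 348.46767951831674 258.24580152129414 192.84713611935445 [-0.10058151  0.          0.          0.          0.        ] [471.47424899  -2.95221056 872.90890889]
{'t': 0.1, 'q': array([ 1.057776  ,  0.53709644, -0.00441088,  1.53877388,  0.0025975 ,
        1.06730029, -0.07119624]), 'joint_velocities': array([-0.00096682, -0.00370417,  0.00118035, -0.00315584, -0.00073735,
        0.00022232, -0.00151536]), 'tau': array([ 2.47783595e-03, -5.84573042e+01,  1.05218444e+00, -2.59775305e+01,
        1.27078584e-02,  4.57840157e-03,  3.22628034e-05]), 'tool_pos': array([ 280.60858557, -585.71559566,  252.49719475]), 'ee_rot': array([ 0.15651435, -0.15684827,  0.69005955, -0.68899906]), 'force': array([ 0.24093417, -0.34186222, -0.26528645]), 'moment': array([ 0.0635691 , -0.01831601, -0.01395   ]), 'finger_gap': 85.32955610909595}
```

View pics/side0.png

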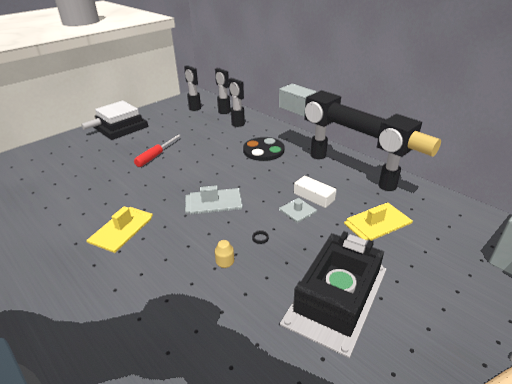

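View pics/top0.png

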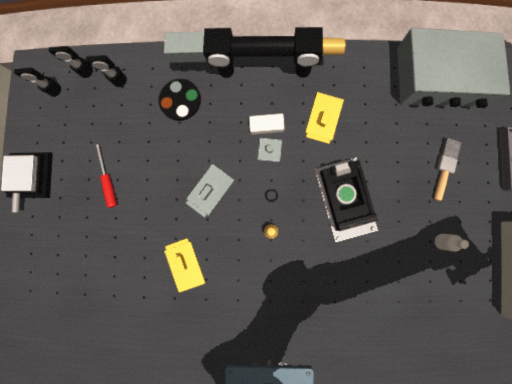

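Candidates for the cover in the top view:
- the grey plate with a block at (209,191)
- yellow look-alikes at (185,265) and (325,118)
- the square blank with a knob at (270,150)
- a white box at (267,123)

I choose the grey one at (209,191), and will check it in a crop.

Run:
```python
from h import *
c=load('top0'); s=load('side0')
a=c['pixels'][150:230,170:250]; b=c['pixels'][150:250,305:390]; d=s['pixels'][175:225,175:255]
z=lambda i:cv2.resize(i,(390,290),interpolation=cv2.INTER_CUBIC)
e=s['pixels'][225:345,280:395]
cv2.imwrite('pics/crop0.png',np.vstack([np.hstack([z(a),z(b)]),np.hstack([z(d),z(e)])]))
print(onz(c,[[209,191],[346,200],[270,150]],0))
g=c['pixels'].astype(int); hsv=cv2.cvtColor(c['pixels'],cv2.COLOR_BGR2HSV)
print(hsv[205,205],hsv[190,195],hsv[230,340],hsv[237,355],hsv[100,150])
# depth map height
vv,uu=np.mgrid[0:384,0:512]; P=depthpt(c,np.c_[uu.ravel(),vv.ravel()]).reshape(384,512,3)
np.save('pics/P0.npy',P)
print(P[195:215:4,195:220:5,2].round(1)); print(P[160:240:6,346,2].round(1))
```

```text
[[ 541.541126    155.96182769    0.        ]
 [ 521.99582392 -188.93129062    0.        ]
 [ 647.33636025    2.46899394    0.        ]]
[ 45  16 187] [ 45  17 183] [ 5 32 96] [  7  20 115] [ 0  3 77]
[[ 8.  40.7 37.8  6.1  5.6]
 [ 7.7  5.3 15.8  7.3  4.8]
 [ 8.4  5.8  6.9  7.7  7.5]
 [ 2.8  9.2  6.1  7.1 -3.1]
 [ 2.1  5.3  7.6  5.8 -0.2]]
[-1.4 63.5 59.5 33.2 23.7 26.5 26.  24.9 12.5 49.4 46.2 62.2  4.   4.9]
```

View pics/crop0.png

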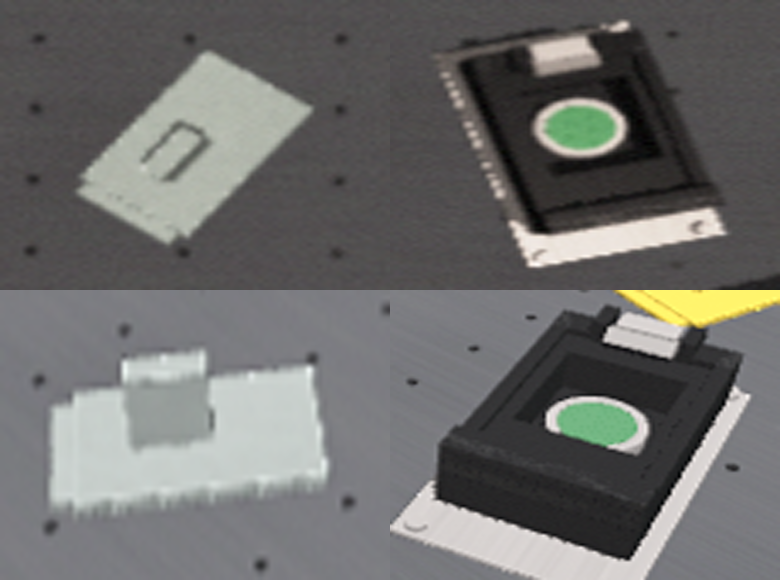

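The crop shows the chosen plate in metal grey with a narrower lip at its lower-left end (about (188,200) in the top view) and the block nearer the lip. It is the cover. The box's catch (pale) is at its upper end, (342,168), and the bright plate shows at its lower end.

Run:
```python
from h import *
c=load('top0'); s=load('side0')
def mask(c,lo,hi,box):
    h=cv2.cvtColor(c['pixels'],cv2.COLOR_BGR2HSV); m=cv2.inRange(h,lo,hi)
    k=np.zeros_like(m); x0,y0,x1,y1=box; k[y0:y1,x0:x1]=m[y0:y1,x0:x1]; return k
for n,cc,box in(('top',c,(180,155,245,225)),('side',s,(175,175,250,220))):
    m=mask(cc,(0,0,130),(180,60,255),box)
    ct=max(cv2.findContours(m,cv2.RETR_EXTERNAL,cv2.CHAIN_APPROX_NONE)[0],key=cv2.contourArea).reshape(-1,2)
    w=onz(cc,ct,6)[:,:2]
    r=cv2.minAreaRect(w.astype(np.float32)); print(n,len(ct),r); print(cv2.boxPoints(r).round(1).tolist())
    print(cv2.approxPolyDP(ct.reshape(-1,1,2),2.,True).reshape(-1,2).tolist())
    np.save(f'pics/cov_{n}.npy',w)
# depth-based block top
P=np.load('pics/P0.npy'); sub=P[155:225,180:245].reshape(-1,3); b=sub[(sub[:,2]>28)&(sub[:,2]<46)]
print('block',len(b),np.median(b,0),cv2.minAreaRect(b[:,:2].astype(np.float32)))
for n,cc,box in(('top',c,(310,150,385,245)),('side',s,(280,225,395,352))):
    m=mask(cc,(0,0,120),(180,70,255),box); cv2.imwrite(f'pics/m_{n}.png',cv2.resize(m[box[1]:box[3],box[0]:box[2]],None,fx=4,fy=4,interpolation=0))
```

```text
top 118 ((542.3621215820312, 155.40711975097656), (70.53575897216797, 120.50113677978516), 54.03013610839844)
[[472.8999938964844, 162.3000030517578], [570.4000244140625, 91.5], [611.7999877929688, 148.60000610351562], [514.2999877929688, 219.3000030517578]]
[[213, 164], [189, 194], [186, 202], [203, 216], [210, 212], [233, 180]]
side 363 ((556.9529418945312, 162.76412963867188), (167.63803100585938, 142.3312225341797), 47.0286979675293)
[[447.70001220703125, 149.89999389648438], [551.9000244140625, 52.900001525878906], [666.2000122070312, 175.60000610351562], [562.0, 272.6000061035156]]
[[185, 195], [185, 213], [215, 210], [233, 212], [233, 209], [241, 209], [242, 198], [248, 208], [244, 208], [240, 216], [239, 212], [235, 212], [235, 215], [240, 219], [249, 218], [243, 214], [245, 209], [249, 209], [249, 175], [242, 175], [246, 177], [244, 179], [239, 175], [231, 175], [230, 177], [234, 177], [232, 182], [220, 175], [226, 178], [223, 179], [229, 183], [228, 186], [241, 183], [240, 192], [239, 188], [217, 190], [217, 185], [201, 186], [199, 191]]
block 96 [536.16433062 158.70416754  38.26554212] ((537.452880859375, 159.29873657226562), (14.360578536987305, 35.66142654418945), 55.07896041870117)
```

View pics/m_top.png

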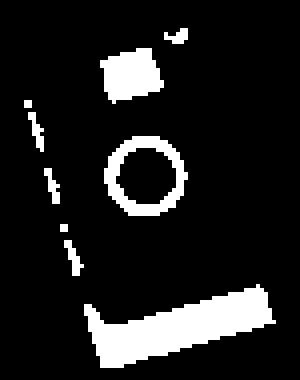

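View pics/m_side.png

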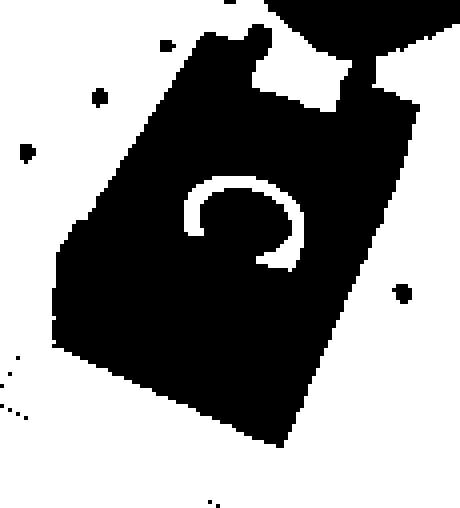

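Run:
```python
from h import *
c=load('top0'); s=load('side0')
h=cv2.cvtColor(c['pixels'],cv2.COLOR_BGR2HSV); V=c['pixels'].max(2).astype(float)
def sub(cc,V,p0,p1,n=20,half=4,tr=0.08,thr=None):
    p0,p1=np.array(p0,float),np.array(p1,float); d=(p1-p0)/np.linalg.norm(p1-p0); nrm=np.array([-d[1],d[0]])
    t=np.linspace(tr,1-tr,n); o=np.arange(-half,half+.01,.25); out=[]
    for k in t:
        q=p0+(p1-p0)*k+o[:,None]*nrm
        v=cv2.remap(V.astype(np.float32),q[:,0].astype(np.float32)[None],q[:,1].astype(np.float32)[None],1)[0]
        g=np.abs(np.gradient(cv2.GaussianBlur(v[None],(5,1),1)[0])); i=g.argmax()
        if g[i]>2: out.append(q[i])
    return np.array(out)
def line(w):
    vx,vy,x,y=cv2.fitLine(w[:,:2].astype(np.float32),cv2.DIST_HUBER,0,.01,.01).ravel(); 
    return np.array([x,y]),np.array([vx,vy]),np.std((w[:,0]-x)*vy-(w[:,1]-y)*vx)
for nm,a,b,z in(('bottom',(335,242),(378.5,230.5),5),('left',(317,177),(335,241),5),('right',(374,218),(378.5,230),5)):
    p=sub(c,V,a,b); L=line(onz(c,p,z)); print(nm,len(p),L[0].round(1),L[1].round(4),np.degrees(np.arctan2(L[1][1],L[1][0])).round(2),L[2].round(2))
for n,cc,crop in(('t',c,(305,150,390,250)),('s',s,(280,225,395,350))):
    x0,y0,x1,y1=crop; i=cv2.resize(cc['pixels'][y0:y1,x0:x1],None,fx=6,fy=6,interpolation=cv2.INTER_CUBIC)
    i=np.clip((i/255.)**.5*255,0,255).astype(np.uint8)
    cv2.imwrite(f'pics/big_{n}.png',cv2.resize(i,None,fx=.75,fy=.75) )
```

```text
bottom 20 [ 431.5 -209.9] [ 0.2768 -0.9609] -73.93 0.54
left 20 [ 496.2 -138. ] [0.9597 0.281 ] 16.32 5.0
right 20 [ 461.1 -262.3] [0.961  0.2767] 16.06 2.54
```

View pics/big_t.png

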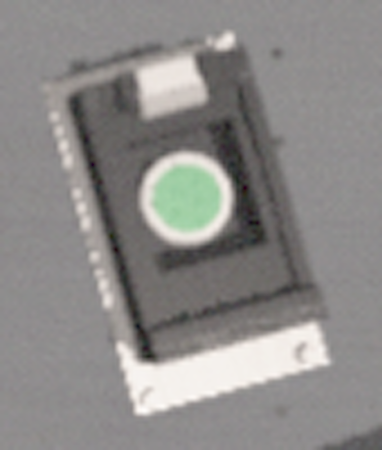

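View pics/big_s.png

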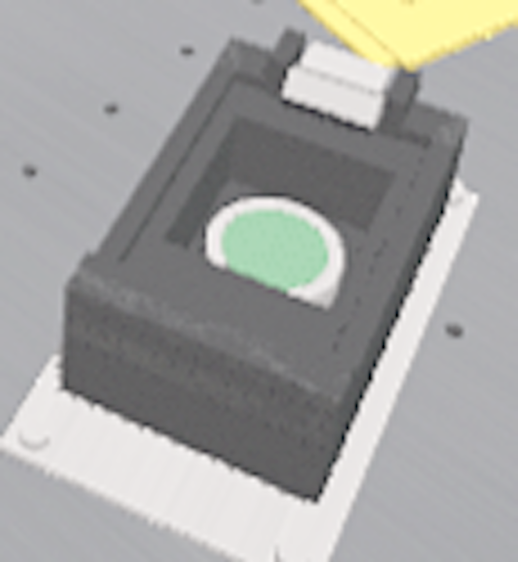

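```bash
cat >> h.py <<'E'
def sub(V,p0,p1,n=24,half=3,tr=0.08):
    p0,p1=np.array(p0,float),np.array(p1,float); d=(p1-p0)/np.linalg.norm(p1-p0); nrm=np.array([-d[1],d[0]])
    t=np.linspace(tr,1-tr,n); o=np.arange(-half,half+.01,.25); out=[]
    for k in t:
        q=p0+(p1-p0)*k+o[:,None]*nrm
        v=cv2.remap(V.astype(np.float32),q[:,0].astype(np.float32)[None],q[:,1].astype(np.float32)[None],1)[0]
        g=np.abs(np.gradient(cv2.GaussianBlur(v[None],(5,1),1)[0])); i=g.argmax()
        if g[i]>1: out.append(q[i])
    return np.array(out)
E
python3 - <<'E'
from h import *
c=load('top0'); s=load('side0')
th=np.radians(16.07); ex=np.array([np.cos(th),np.sin(th)]); ey=np.array([-ex[1],ex[0]])
def rep(nm,cc,a,b,z,half=3):
    p=sub(cc['pixels'].max(2),a,b,half=half); w=onz(cc,p,z)[:,:2]
    vx,vy,x,y=cv2.fitLine(w.astype(np.float32),cv2.DIST_HUBER,0,.01,.01).ravel()
    print(nm,'ang',round(np.degrees(np.arctan2(vy,vx))%90,2),'x',np.median(w@ex).round(2),'y',np.median(w@ey).round(2),'sd',(w@ex).std().round(1),(w@ey).std().round(1))
rep('T front z5',c,(335,242),(378.5,230.5),5)
rep('T left z5',c,(331.5,231),(334.5,240.5),5,1.5)
rep('T right z5',c,(375.5,222),(378,230),5,1.5)
rep('S right z5',s,(386.2,268.8),(352.7,349.9),5,2)
rep('S front z5',s,(280.5,324),(334.5,350),5,2)
rep('S left z5',s,(281,322),(293,305),5,2)
rep('S boxfront z5',s,(293.8,311.2),(350.7,336.1),5,2)
for n in(61,63.5,66): rep(f'S boxtopfront {n}',s,(296.5,286),(355.5,313.5),n,2)
rep('T boxfront 63.5',c,(338,229.8),(375.5,220),63.5,2)
rep('T overhang edge 63.5',c,(339.5,222),(374,213.5),63.5,2)
rep('S overhang edge 63.5',s,(301,281),(354,305),63.5,2)
# depth in box frame
o=None
for n,cc in(('T',c),('S',s)):
    vv,uu=np.mgrid[150:350,280:400]; uv=np.c_[uu.ravel(),vv.ravel()]; P=depthpt(cc,uv); P=P[cc['range_z'][uv[:,1],uv[:,0]]>0]
    np.save(f'pics/D{n}.npy',np.c_[P[:,:2]@ex,P[:,:2]@ey,P[:,2]])
E
```

```text
T front z5 ang 16.23 x 356.59 y -325.53 sd 0.5 28.4
T left z5 ang 15.32 x 373.04 y -269.75 sd 6.2 0.5
T right z5 ang 15.03 x 366.64 y -380.0 sd 5.2 0.5
S right z5 ang 15.87 x 447.21 y -378.24 sd 44.5 0.2
S front z5 ang 16.48 x 355.07 y -315.05 sd 0.5 21.7
S left z5 ang 14.24 x 378.01 y -268.53 sd 9.3 1.7
S boxfront z5 ang 15.69 x 385.6 y -325.16 sd 0.4 23.0
S boxtopfront 61 ang 13.29 x 384.69 y -325.93 sd 1.6 22.9
S boxtopfront 63.5 ang 13.29 x 382.71 y -326.49 sd 1.6 22.7
S boxtopfront 66 ang 13.29 x 380.73 y -327.04 sd 1.5 22.6
T boxfront 63.5 ang 15.31 x 385.12 y -319.81 sd 0.4 22.8
T overhang edge 63.5 ang 11.92 x 402.27 y -324.56 sd 2.4 20.9
S overhang edge 63.5 ang 32.75 x 399.77 y -288.23 sd 0.0 0.0
```

Run:
```python
from h import *
for n,(ox,oy) in(('T',(451.6,-324.9)),('S',(450.1,-323.4))):
    D=np.load(f'pics/D{n}.npy')-[ox,oy,0]
    for lo,hi in((-30,30),(-14,14),(38.5,45),(-45,-38.5)):
        m=(D[:,1]>lo)&(D[:,1]<hi)
        print(n,lo,hi)
        print([(int(x),int(k.sum()),round(float(np.median(D[k,2])),1)) for x in range(-96,96,4) for k in [m&(abs(D[:,0]-x-2)<=2)] if k.sum()>2])
    m=(abs(D[:,1])<50)
    tb=(abs(D[:,1])>62)&(abs(D[:,1])<80)&(abs(D[:,0])<80); print('table',np.median(D[tb,2]),'plate',np.median(D[(D[:,0]<-78)&(D[:,0]>-93)&(abs(D[:,1])<50),2]))
```

```text
T -30 30
[(-96, 33, 5.3), (-92, 36, 6.1), (-88, 43, 5.6), (-84, 37, 5.4), (-80, 40, 6.0), (-76, 39, 5.7), (-72, 3, 6.2), (-68, 35, 61.6), (-64, 44, 61.4), (-60, 46, 61.0), (-56, 43, 61.3), (-52, 54, 59.9), (-48, 43, 47.6), (-44, 42, 47.5), (-40, 45, 48.0), (-36, 40, 47.7), (-32, 44, 47.8), (-28, 42, 47.5), (-24, 49, 45.7), (-20, 35, 13.9), (-16, 35, 13.4), (-12, 35, 14.6), (-8, 36, 22.8), (-4, 36, 26.1), (0, 35, 26.0), (4, 37, 25.6), (8, 35, 25.8), (12, 36, 26.1), (16, 36, 26.0), (20, 35, 25.6), (24, 35, 25.1), (28, 36, 24.8), (32, 33, 23.7), (36, 33, 13.9), (40, 36, 14.1), (44, 34, 13.9), (48, 58, 45.5), (52, 43, 47.3), (56, 43, 47.7), (60, 50, 56.9), (64, 45, 62.3), (68, 45, 63.7), (72, 39, 63.5), (76, 45, 63.5), (80, 25, 62.7), (84, 7, 49.5), (88, 29, 5.4), (92, 32, 5.6)]
T -14 14
[(-96, 14, 5.5), (-92, 18, 6.1), (-88, 20, 6.0), (-84, 17, 5.4), (-80, 19, 6.4), (-76, 18, 5.7), (-68, 16, 62.0), (-64, 22, 61.9), (-60, 22, 60.8), (-56, 20, 61.1), (-52, 25, 60.3), (-48, 20, 48.0), (-44, 21, 47.3), (-40, 19, 48.0), (-36, 19, 47.7), (-32, 20, 47.8), (-28, 20, 47.3), (-24, 23, 46.2), (-20
[... 3940 characters left out ...]
, 10.3), (-84, 5, 9.7), (-80, 9, 6.2), (-76, 13, 6.4), (-72, 12, 6.2), (-68, 125, 34.7), (-64, 13, 61.2), (-60, 12, 61.8), (-56, 11, 62.0), (-52, 8, 61.4), (-44, 7, 53.7), (-40, 10, 53.9), (-36, 11, 54.4), (-32, 9, 54.0), (-28, 11, 54.0), (-24, 10, 54.5), (-20, 11, 54.1), (-16, 8, 54.0), (-12, 8, 54.3), (-8, 11, 54.1), (-4, 7, 54.2), (0, 11, 54.4), (4, 7, 54.0), (8, 9, 54.0), (12, 9, 54.6), (16, 8, 53.9), (20, 8, 54.0), (24, 9, 54.3), (28, 7, 54.3), (32, 6, 53.8), (36, 11, 53.6), (40, 6, 54.4), (44, 8, 53.7), (48, 7, 53.8), (52, 10, 54.5), (56, 7, 54.2), (60, 10, 54.5), (64, 5, 54.1), (68, 7, 54.5), (72, 7, 54.4), (76, 8, 54.3), (80, 3, 54.3)]
table 1.1265941212864732 plate 6.191995907604564
```

Run:
```python
from h import *
from scipy.spatial.transform import Rotation as Ro
s=sense(); q=s['ee_rot']; R=Ro.from_quat([q[1],q[2],q[3],q[0]]).as_matrix(); print(R.round(3))
D=np.load('pics/DT.npy'); E=np.load('pics/DS.npy')
for n,d,oy in(('T',D,-324.9),('S',E,-323.4)):
    for a,b in((375,412),(418,436),(495,505),(508,522),(528,540)):
        print(n,[(x,int(k.sum()),float(np.median(d[k,2]).round(1)),float(d[k,2].min().round(0)),float(d[k,2].max().round(0))) for x in range(a,b) for k in [(abs(d[:,1]-oy)<14)&(abs(d[:,0]-x-.5)<=.5)] if k.sum()>1])
c=load('top0');V=c['pixels'].max(2)
ex=np.array([np.cos(np.radians(-36)),np.sin(np.radians(-36))]);ey=np.array([-ex[1],ex[0]])
for nm,a,b,z in(('rear',(213,164),(234,180),6),('side1',(213,164),(189,194),6),('side2',(233.5,181),(210,212),6),('lip',(186,202),(203,216),4)):
    w=onz(c,sub(V,a,b),z)[:,:2]; vx,vy,x,y=cv2.fitLine(w.astype(np.float32),cv2.DIST_HUBER,0,.01,.01).ravel()
    print(nm,np.degrees(np.arctan2(vy,vx)).round(2),np.median(w@ex).round(1),np.median(w@ey).round(1),len(w))
P=np.load('pics/P0.npy')[155:225,180:245].reshape(-1,3); b=P[(P[:,2]>33)&(P[:,2]<44)]
print('block',(b[:,:2]@ex).min(),(b[:,:2]@ex).max(),(b[:,:2]@ey).min(),(b[:,:2]@ey).max())
```

```text
[[-0.902 -0.001  0.432]
 [-0.432  0.001 -0.902]
 [ 0.    -1.    -0.002]]
T [(375, 3, 5.3, 3.0, 6.0), (376, 6, 5.5, 4.0, 7.0), (377, 3, 6.2, 4.0, 7.0), (378, 5, 6.2, 3.0, 8.0), (379, 4, 5.4, 3.0, 7.0), (384, 3, 63.0, 63.0, 64.0), (385, 5, 62.0, 60.0, 63.0), (386, 5, 60.9, 59.0, 63.0), (387, 6, 62.5, 59.0, 64.0), (388, 5, 61.1, 60.0, 62.0), (389, 6, 61.2, 58.0, 63.0), (390, 4, 63.0, 60.0, 64.0), (391, 7, 61.8, 59.0, 64.0), (392, 5, 61.2, 60.0, 63.0), (393, 5, 61.0, 60.0, 63.0), (394, 6, 60.5, 59.0, 61.0), (395, 4, 61.5, 59.0, 64.0), (396, 6, 61.7, 61.0, 62.0), (397, 5, 62.6, 60.0, 64.0), (398, 6, 60.8, 58.0, 61.0), (399, 4, 61.1, 58.0, 62.0), (400, 5, 60.3, 60.0, 63.0), (401, 10, 60.5, 48.0, 65.0), (402, 5, 50.4, 47.0, 63.0), (403, 6, 47.6, 45.0, 49.0), (404, 4, 46.6, 46.0, 50.0), (405, 5, 48.0, 45.0, 51.0), (406, 5, 48.5, 47.0, 50.0), (407, 5, 48.8, 45.0, 50.0), (408, 6, 47.1, 46.0, 48.0), (409, 5, 47.6, 47.0, 50.0), (410, 5, 47.2, 45.0, 50.0), (411, 5, 45.8, 45.0, 51.0)]
T [(418, 5, 48.4, 47.0, 49.0), (419, 5, 47.7, 46.0, 48.0), (420, 5, 47.8, 45.0, 50.0), (421, 6, 48.0, 46.0, 50.0),
[... 2717 characters left out ...]
 (511, 24, 58.3, 48.0, 62.0), (512, 31, 57.9, 47.0, 63.0), (513, 28, 60.9, 47.0, 65.0), (514, 19, 62.9, 47.0, 65.0), (515, 20, 49.5, 48.0, 64.0), (516, 9, 48.1, 47.0, 64.0), (517, 3, 62.6, 48.0, 63.0), (518, 6, 63.7, 62.0, 66.0), (519, 15, 63.2, 62.0, 65.0), (520, 6, 63.5, 61.0, 65.0), (521, 8, 63.6, 61.0, 64.0)]
S [(528, 11, 63.6, 63.0, 66.0), (529, 5, 64.8, 64.0, 65.0), (530, 5, 64.1, 64.0, 64.0), (531, 8, 64.1, 62.0, 65.0), (532, 4, 63.4, 62.0, 64.0), (533, 8, 63.6, 63.0, 65.0), (534, 2, 62.8, 62.0, 64.0)]
rear 54.15 407.3 442.8 24
side1 -36.26 358.8 479.8 24
side2 -35.28 354.9 409.5 24
lip 54.55 287.0 445.9 24
block 323.3750223908263 358.73386925066603 437.5504906967279 452.2286312677193
```

arm_command(
  rows=[
    [0, 0, -0.03, 6, 17, -2, 0],
    [0, 0, -0.08, 17, 50, -6, 0],
    [0, 0, -0.15, 30, 86, -12, 0],
    [0, 0, -0.22, 42, 122, -18, 0],
    [0, 0, -0.29, 54, 158, -24, 0],
    [0, 0, -0.36, 66, 194, -30, 0],
    [0, 0, -0.43, 79, 230, -36, 0],
    [0, 0, -0.5, 91, 266, -42, 0],
    [0, 0, -0.57, 103, 302, -48, 0],
    [0, 0, -0.64, 116, 338, -54, 0],
    [0, 0, -0.71, 128, 373, -60, 0],
    [0, 0, -0.77, 138, 403, -65, 0],
  ],
  force=60,
)

```text
t: 1.1
tool_pos: [419.1, -180.5, 187.8]
ee_rot: [-0.115, 0.114, 0.698, -0.698]
force: [1.0, 0.0, 0.8]
finger_gap: 85.3
```

arm_command(
  rows=[
    [0, 0, -0.05, 12, 34, -4, 0],
    [0, 0, -0.1, 24, 69, -8, 0],
    [0, 0, -0.14, 35, 103, -12, 0],
    [0, 0, -0.18, 47, 137, -16, 0],
    [0, 0, -0.22, 59, 171, -19, 0],
    [0, 0, -0.25, 71, 206, -23, 0],
    [0, 0, -0.28, 83, 240, -27, 0],
    [0, 0, -0.305, 94, 274, -31, 0],
    [0, 0, -0.305, 106, 308, -35, 0],
    [0, 0, -0.305, 115, 333, -37, 0],
    [0, 0, -0.305, 118, 343, -38, 0],
    [0, 0, -0.305, 118, 343, -38, 0],
  ],
)

```text
t: 2.1
tool_pos: [536.7, 163.1, 149.8]
ee_rot: [-0.217, 0.217, 0.673, -0.673]
force: [-0.6, -0.1, -0.2]
finger_gap: 85.5
```

```bash
cat >> h.py <<'E'
from scipy.spatial.transform import Rotation as Ro
def tool():
    s=sense(); q=s['ee_rot']; return s,Ro.from_quat([q[1],q[2],q[3],q[0]]).as_matrix()
E
python3 - <<'E'
from h import *
s,R=tool(); print(s['tool_pos'],R.round(3),s['q'].round(2),s['force'],np.degrees(np.arctan2(R[1,2],R[0,2])))
E
```

```text
[536.70388147 163.10386562 149.76206216] [[-0.812 -0.    -0.584]
 [ 0.584  0.001 -0.812]
 [ 0.001 -1.    -0.001]] [-0.35  0.52 -0.03  1.86  0.02  0.76 -2.59] [-0.59222351 -0.08371878 -0.19261062] -125.7331662557045
```

arm_command(
  rows=[
    [0, 0, -0.005, 0, 0, -15, 0],
    [0, 0, -0.005, 0, 0, -35, 0],
    [0, 0, -0.005, 0, 0, -58, 0],
    [0, 0, -0.005, 0, 0, -72, 0],
    [0, 0, -0.005, 0, 0, -80, 0],
    [0, 0, -0.005, 0, 0, -80, 0],
  ],
)

```text
t: 2.6
tool_pos: [535.5, 157.5, 68.8]
ee_rot: [0.222, -0.22, -0.671, 0.673]
force: [0.6, -0.8, -0.8]
finger_gap: 85.5
```

Run:
```python
from h import *
s,R=tool(); print(s['tool_pos'],s['q'].round(2),s['force'],np.degrees(np.arctan2(R[1,2],R[0,2])))
c=grab('side','side1'); cv2.imwrite('pics/c1.png',cv2.resize(c['pixels'][120:260,130:320],None,fx=4,fy=4))
```

```text
[535.47658419 157.45745146  68.8057349 ] [-0.35  0.65 -0.02  1.89  0.03  0.61 -2.6 ] [ 0.57701508 -0.76863854 -0.83118448] -126.38455072076924
```

View pics/c1.png

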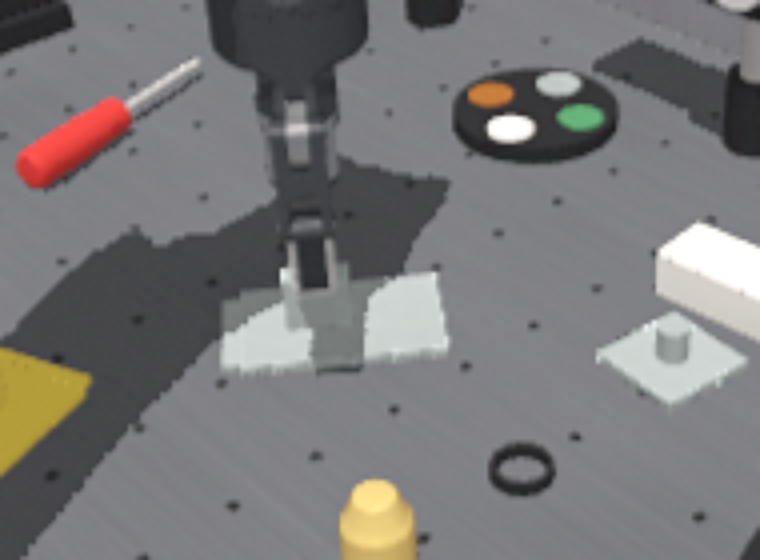

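The open fingers straddle the block (crop (310,270)) and line up with it. Descending and gripping.

arm_command(
  rows=[
    [0, 0, 0, 0, 0, -10, 0],
    [0, 0, 0, 0, 0, -22, 0],
    [0, 0, 0, 0, 0, -32, 0],
    [0, 0, 0, 0, 0, -37, 0],
    [0, 0, 0, 0, 0, -37, 0],
    [0, 0, 0, 0, 0, -37, 0],
  ],
  force=60,
)

```text
t: 3.15
tool_pos: [536.6, 159.8, 32.9]
ee_rot: [0.22, -0.22, -0.672, 0.672]
force: [-0.7, 0.4, -0.3]
finger_gap: 85.6
```

Run:
```python
from h import *
s,R=tool(); print(s['tool_pos'],s['force'],np.degrees(np.arctan2(R[1,2],R[0,2])))
```

```text
[536.5598101  159.76327056  32.86541474] [-0.74826894  0.44995787 -0.34614209] -126.27128692694392
```

arm_command(
  rows=[
    [0, 0, 0, 0, 0, -1, 120],
    [0, 0, 0, 0, 0, -1, 200],
    [0, 0, 0, 0, 0, -1, 255],
    [0, 0, 0, 0, 0, -1, 255],
    [0, 0, 0, 0, 0, -1, 255],
    [0, 0, 0, 0, 0, -1, 255],
    [0, 0, 0, 0, 0, -1, 255],
    [0, 0, 0, 0, 0, -1, 255],
    [0, 0, 0, 0, 0, -1, 255],
  ],
  force=60,
)

```text
t: 3.9
tool_pos: [537.2, 160.0, 32.6]
ee_rot: [-0.22, 0.22, 0.672, -0.672]
force: [-0.6, -0.0, 3.5]
finger_gap: 13.3
```

arm_command(
  rows=[
    [0, 0, 0, 0, 0, 4, 255],
    [0, 0, 0, 0, 0, 14, 255],
    [0, 0, 0, 0, 0, 35, 255],
    [0, 0, 0, 0, 0, 60, 255],
    [0, 0, 0, 0, 0, 85, 255],
    [0, 0, 0, 0, 0, 108, 255],
    [0, 0, 0, 0, 0, 125, 255],
    [0, 0, 0, 0, 0, 130, 255],
    [0, 0, 0, 0, 0, 130, 255],
  ],
)

```text
t: 4.65
tool_pos: [537.6, 160.0, 163.8]
ee_rot: [-0.219, 0.221, 0.673, -0.671]
force: [0.2, -0.1, -1.9]
finger_gap: 12.6
```

Run:
```python
from h import *
s,R=tool(); print(s['tool_pos'],s['force'],s['moment'],s['finger_gap'],s['q'].round(2),np.degrees(np.arctan2(R[1,2],R[0,2])))
c=grab('side','side2'); cv2.imwrite('pics/c2.png',cv2.resize(c['pixels'][50:230,130:320],None,fx=3,fy=3))
th=np.radians(16.1); ex=np.array([np.cos(th),np.sin(th)]); ey=np.array([-ex[1],ex[0]])
print('slot wall',394.3*ex-324.2*ey,'over seat',(459.3-12)*ex-324.2*ey)
```

```text
[537.57020613 160.04165211 163.83691711] [ 0.24604642 -0.05216453 -1.89621567] [ 0.023165    0.03456661 -0.00135794] 12.590871766664666 [-0.35  0.5  -0.03  1.85  0.02  0.79 -2.59] -126.28527938912076
slot wall [ 468.74063108 -202.13943398] over seat [ 519.66192626 -187.44175736]
```

View pics/c2.png

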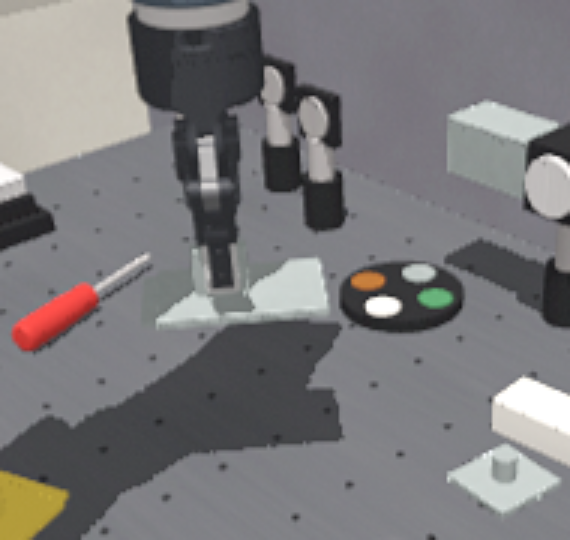

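arm_command(
  rows=[
    [0, 0, 0.04, 0, -12, 0, 255],
    [0, 0, 0.12, 0, -40, 0, 255],
    [0, 0, 0.21, -1, -75, 0, 255],
    [0, 0, 0.3, -2, -110, 0, 255],
    [0, 0, 0.4, -3, -145, 0, 255],
    [0, 0, 0.5, -4, -180, 0, 255],
    [0, 0, 0.6, -5, -215, 0, 255],
    [0, 0, 0.7, -6, -250, 0, 255],
    [0, 0, 0.79, -7, -285, 0, 255],
    [0, 0, 0.86, -8, -315, 0, 255],
    [0, 0, 0.9, -8, -338, 0, 255],
    [0, 0, 0.913, -8, -345, 0, 255],
  ],
)

```text
t: 5.7
tool_pos: [526.8, -190.4, 160.5]
ee_rot: [-0.096, 0.098, -0.7, 0.701]
force: [0.2, -0.6, -1.8]
finger_gap: 12.8
```

arm_command(
  rows=[
    [0.01, -0.034, 0, 0, 0, -5, 255],
    [0.02, -0.07, 0, -1, 0, -15, 255],
    [0.03, -0.105, 0, -1, 0, -26, 255],
    [0.04, -0.14, 0, -2, 0, -36, 255],
    [0.05, -0.175, 0, -2, 0, -44, 255],
    [0.058, -0.201, 0, -2, 0, -50, 255],
    [0.058, -0.201, 0, -2, 0, -50, 255],
    [0.058, -0.201, 0, -2, 0, -50, 255],
    [0.058, -0.201, 0, -2, 0, -50, 255],
  ],
)

```text
t: 6.45
tool_pos: [527.1, -184.6, 112.1]
ee_rot: [0.171, -0.025, 0.707, -0.686]
force: [0.5, 0.8, -2.0]
finger_gap: 12.9
```

Run:
```python
from h import *
s,R=tool(); print(s['tool_pos'],s['force'],s['moment'],s['finger_gap'],s['q'].round(2),np.degrees(np.arctan2(R[1,2],R[0,2])));print(R.round(3))
th=np.radians(16.1); print(s['tool_pos'][:2]@np.array([[np.cos(th),-np.sin(th)],[np.sin(th),np.cos(th)]]))
c=grab('side','side3'); t=grab('top','top3')
z=lambda i:cv2.resize(i,(390,390),interpolation=cv2.INTER_CUBIC)
cv2.imwrite('pics/c3.png',np.hstack([z(c['pixels'][200:350,260:410]),z(t['pixels'][145:250,300:405])]))
```

```text
[ 527.08699979 -184.60782666  112.1443406 ] [ 0.53310911  0.837185   -2.03997858] [-0.08075743  0.23917423  0.00591536] 12.920800286975753 [ 0.54  0.54 -0.28  2.    0.05  0.45 -1.02] -73.93766440157928
[[-0.94   0.199  0.277]
 [-0.271  0.058 -0.961]
 [-0.207 -0.978 -0.001]]
[ 455.21974638 -323.53630016]
```

View pics/c3.png

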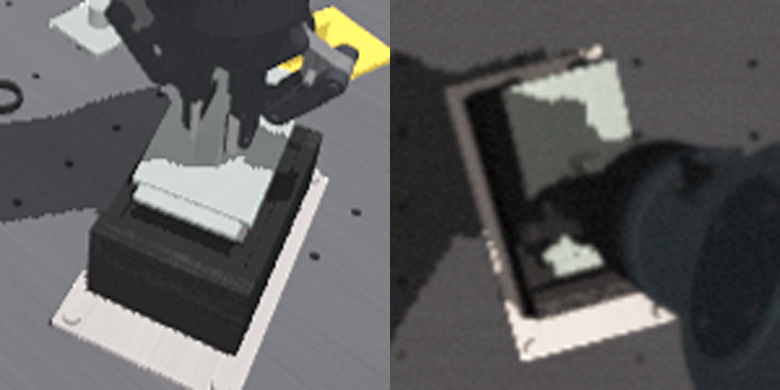

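The side view shows the cover tilted, rear up, above the ledge. The lip's front edge runs from crop (133,205) to (243,240), behind the overhang. Next I check lateral centring against the box, using the same camera.

Run:
```python
from h import *
th=np.radians(16.1); ex=np.array([np.cos(th),np.sin(th)]); ey=np.array([-ex[1],ex[0]])
for n in('side','top'):
    c=load(n+'3'); c0=load(n+'0'); 
    vv,uu=np.mgrid[140:350,280:410]; uv=np.c_[uu.ravel(),vv.ravel()]
    px=c['pixels'][uv[:,1],uv[:,0]].astype(int); P=depthpt(c,uv); Q=np.c_[P[:,:2]@ex,P[:,:2]@ey,P[:,2]]
    # tilted plane coordinates
    m=(px.max(1)>75)&(Q[:,2]>55)&(Q[:,2]<95)&(abs(Q[:,1]+324)<45)&(Q[:,0]>400)&(Q[:,0]<540)
    K=Q[m]; print(n,m.sum())
    for x in range(405,535,10):
        k=K[abs(K[:,0]-x)<5]
        if len(k)>5: print(x,len(k),k[:,1].min().round(1),k[:,1].max().round(1),np.median(k[:,2]).round(1))
    P=depthpt(c0,uv); Q=np.c_[P[:,:2]@ex,P[:,:2]@ey,P[:,2]]
    for lo,hi,a,b in((58,65,386,400),(51,57,430,500),(44,50.5,404,428)):
        k=Q[(Q[:,2]>lo)&(Q[:,2]<hi)&(Q[:,0]>a)&(Q[:,0]<b)&(abs(Q[:,1]+324)<60)]
        print('box',lo,np.percentile(k[:,1],[0.5,99.5]).round(1),len(k))
    k=Q[(Q[:,2]>51)&(Q[:,2]<57)&(Q[:,0]>430)&(Q[:,0]<500)&(abs(Q[:,1]+324)<60)]
    print('inner',k[k[:,1]<-324,1].max(),k[k[:,1]>-324,1].min(), np.percentile(k[k[:,1]<-324,1],97),np.percentile(k[k[:,1]>-324,1],3))
```

```text
side 1750
405 109 -352.3 -293.2 73.7
415 326 -357.2 -287.7 76.0
425 295 -357.5 -287.7 79.7
435 306 -357.5 -287.3 81.9
445 276 -357.6 -287.7 84.0
455 184 -357.4 -287.2 86.1
465 116 -357.4 -288.1 88.3
475 89 -357.2 -287.7 90.2
485 45 -357.3 -287.4 91.8
box 58 [-369.1 -277.8] 507
box 51 [-369.6 -277.4] 386
box 44 [-369.4 -285.6] 410
inner -360.8348174468112 -286.5922026413698 -361.212713748171 -286.074553524141
top 487
415 55 -322.9 -290.6 75.1
425 40 -319.4 -289.0 78.5
465 21 -311.4 -289.9 88.2
475 91 -357.5 -291.3 90.0
485 131 -359.2 -291.0 92.1
495 93 -359.2 -290.9 93.7
505 21 -356.1 -295.9 94.4
525 6 -348.0 -321.8 63.1
box 58 [-369.3 -278.7] 233
box 51 [-372.2 -278.4] 229
box 44 [-363.8 -278.4] 323
inner -362.9253427531689 -287.1900553211681 -363.48777236932966 -287.0411400709451
```

arm_command(
  rows=[
    [0, 0, 0, 0.2, -0.5, -4, 255],
    [0, 0, 0, 0.2, -0.8, -9, 255],
    [0, 0, 0, 0.2, -0.8, -14, 255],
    [0, 0, 0, 0.2, -0.8, -17, 255],
    [0, 0, 0, 0.2, -0.8, -18.5, 255],
    [0, 0, 0, 0.2, -0.8, -19, 255],
    [0, 0, 0, 0.2, -0.8, -19, 255],
    [0, 0, 0, 0.2, -0.8, -19, 255],
  ],
)

```text
t: 7.22
tool_pos: [527.2, -186.0, 93.4]
ee_rot: [0.171, -0.025, 0.707, -0.686]
force: [-0.9, -0.9, -0.5]
finger_gap: 13.3
```

```bash
cat > st.py <<'E'
from h import *
s,R=tool(); th=np.radians(16.1); ex=np.array([np.cos(th),np.sin(th)]); ey=np.array([-ex[1],ex[0]])
p=s['tool_pos'];f=s['force'];m=s['moment']
print('t',round(s['t'],2),"x'y'z",(p[:2]@ex).round(2),(p[:2]@ey).round(2),p[2].round(2),"F'",(f[:2]@ex).round(2),(f[:2]@ey).round(2),f[2].round(2),"M'",(m[:2]@ex).round(3),(m[:2]@ey).round(3),m[2].round(3),'gap',round(s['finger_gap'],2),'tilt',np.degrees(np.arcsin(R[:2,1]@ex)).round(2))
E
python3 st.py
```

```text
t 7.22 x'y'z 454.89 -324.92 93.39 F' -1.13 -0.64 -0.53 M' 0.042 0.299 -0.031 gap 13.29 tilt 11.99
```

arm_command(
  rows=[
    [0, 0, 0, 0, 0, -0.5, 255],
    [0, 0, 0, 0, 0, -1, 255],
    [0, 0, 0, 0, 0, -1.5, 255],
    [0, 0, 0, 0, 0, -1.5, 255],
  ],
)

```text
t: 7.55
tool_pos: [527.1, -186.0, 91.8]
ee_rot: [0.171, -0.025, 0.707, -0.686]
force: [0.3, -0.2, -2.2]
finger_gap: 13.0
```

```bash
python3 st.py
```

```text
t 7.55 x'y'z 454.81 -324.83 91.78 F' 0.26 -0.28 -2.22 M' -0.023 0.348 -0.014 gap 12.97 tilt 11.99
```

arm_command(
  rows=[
    [0, 0, 0, 0, 0, -0.4, 255],
    [0, 0, 0, 0, 0, -0.8, 255],
    [0, 0, 0, 0, 0, -0.8, 255],
  ],
)

```text
t: 7.8
tool_pos: [527.0, -186.0, 90.9]
ee_rot: [0.171, -0.025, 0.707, -0.686]
force: [0.1, -0.4, -1.2]
finger_gap: 13.1
```

```bash
python3 st.py
```

```text
t 7.8 x'y'z 454.74 -324.8 90.9 F' -0.06 -0.4 -1.2 M' -0.007 0.325 -0.014 gap 13.08 tilt 11.98
```

arm_command(
  rows=[
    [0, 0, 0, 0, 0, -0.25, 255],
    [0, 0, 0, 0, 0, -0.5, 255],
    [0, 0, 0, 0, 0, -0.5, 255],
  ],
)

```text
t: 8.05
tool_pos: [527.0, -186.0, 90.4]
ee_rot: [0.171, -0.025, 0.707, -0.686]
force: [-0.3, 0.1, -1.3]
finger_gap: 13.1
```

```bash
python3 st.py
```

```text
t 8.05 x'y'z 454.74 -324.82 90.41 F' -0.24 0.15 -1.25 M' -0.017 0.367 -0.026 gap 13.07 tilt 11.98
```

arm_command(
  rows=[
    [0, 0, 0, 0, 0, -0.25, 255],
    [0, 0, 0, 0, 0, -0.5, 255],
    [0, 0, 0, 0, 0, -0.5, 255],
  ],
)

```text
t: 8.3
tool_pos: [527.1, -186.0, 90.0]
ee_rot: [0.171, -0.025, 0.707, -0.686]
force: [-0.4, -0.3, -1.2]
finger_gap: 12.8
```

```bash
python3 st.py
```

```text
t 8.3 x'y'z 454.84 -324.89 90.04 F' -0.43 -0.21 -1.21 M' 0.005 0.37 -0.007 gap 12.76 tilt 11.99
```

arm_command(
  rows=[
    [0, 0, 0, 0, 0, -0.25, 255],
    [0, 0, 0, 0, 0, -0.5, 255],
    [0, 0, 0, 0, 0, -0.5, 255],
  ],
)

```text
t: 8.55
tool_pos: [527.2, -186.0, 89.7]
ee_rot: [0.171, -0.025, 0.707, -0.686]
force: [-1.9, -0.6, 2.8]
finger_gap: 13.0
```

```bash
python3 st.py
```

```text
t 8.55 x'y'z 454.93 -324.9 89.73 F' -2.0 -0.08 2.81 M' 0.126 0.518 -0.018 gap 12.99 tilt 12.0
```

arm_command(
  rows=[
    [0, 0, 0, 0, 0, 0.9, 255],
    [0, 0, 0, -1, -0.3, 0.9, 255],
    [0, 0, 0, -2.4, -0.7, 0.9, 255],
    [0, 0, 0, -3.8, -1.1, 0.9, 255],
    [0, 0, 0, -5.2, -1.5, 0.9, 255],
    [0, 0, 0, -6.2, -1.8, 0.9, 255],
    [0, 0, 0, -6.7, -1.9, 0.9, 255],
    [0, 0, 0, -6.7, -1.9, 0.9, 255],
  ],
)

```text
t: 9.22
tool_pos: [520.1, -187.9, 90.3]
ee_rot: [0.171, -0.025, 0.707, -0.686]
force: [0.2, -0.5, -2.2]
finger_gap: 12.8
```

```bash
python3 st.py
```

```text
t 9.22 x'y'z 447.63 -324.82 90.33 F' 0.07 -0.55 -2.19 M' 0.011 0.328 -0.024 gap 12.81 tilt 11.98
```

arm_command(
  rows=[
    [0, 0, 0, -0.6, -0.2, 0, 255],
    [0, 0, 0, -1.2, -0.3, 0, 255],
    [0, 0, 0, -1.8, -0.5, 0, 255],
    [0, 0, 0, -2.4, -0.7, 0, 255],
    [0, 0, 0, -2.9, -0.8, 0, 255],
    [0, 0, 0, -2.9, -0.8, 0, 255],
  ],
)

```text
t: 9.72
tool_pos: [517.3, -188.8, 90.4]
ee_rot: [0.171, -0.025, 0.707, -0.686]
force: [-0.1, 0.7, -2.5]
finger_gap: 12.9
```

```bash
python3 st.py
```

```text
t 9.72 x'y'z 444.68 -324.81 90.35 F' 0.12 0.67 -2.5 M' 0.056 0.285 0.009 gap 12.93 tilt 11.98
```

arm_command(
  rows=[
    [0, 0, 0, -0.5, -0.15, 0, 255],
    [0, 0, 0, -1, -0.3, 0, 255],
    [0, 0, 0, -1.5, -0.4, 0, 255],
    [0, 0, 0, -1.9, -0.6, 0, 255],
    [0, 0, 0, -1.9, -0.6, 0, 255],
  ],
)

```text
t: 10.13
tool_pos: [515.4, -189.4, 90.4]
ee_rot: [0.171, -0.025, 0.707, -0.686]
force: [-0.1, -1.6, -1.9]
finger_gap: 13.0
```

```bash
python3 st.py
```

```text
t 10.13 x'y'z 442.71 -324.86 90.39 F' -0.57 -1.53 -1.86 M' 0.0 0.321 -0.063 gap 12.99 tilt 11.98
```

arm_command(
  rows=[
    [0, 0, 0, -0.4, -0.1, 0, 255],
    [0, 0, 0, -0.8, -0.25, 0, 255],
    [0, 0, 0, -1.2, -0.35, 0, 255],
    [0, 0, 0, -1.2, -0.35, 0, 255],
  ],
)

```text
t: 10.47
tool_pos: [514.2, -189.7, 90.4]
ee_rot: [0.171, -0.025, 0.707, -0.686]
force: [0.3, -1.1, -1.3]
finger_gap: 12.8
```

```bash
python3 st.py
```

```text
t 10.47 x'y'z 441.46 -324.85 90.36 F' -0.02 -1.09 -1.26 M' -0.003 0.366 -0.061 gap 12.78 tilt 11.98
```

arm_command(
  rows=[
    [0, 0, 0, -0.3, -0.1, 0, 255],
    [0, 0, 0, -0.6, -0.2, 0, 255],
    [0, 0, 0, -0.6, -0.2, 0, 255],
  ],
)

```text
t: 10.72
tool_pos: [513.8, -189.8, 90.4]
ee_rot: [0.171, -0.025, 0.707, -0.686]
force: [-0.3, -0.2, -0.9]
finger_gap: 12.8
```

```bash
python3 st.py
```

```text
t 10.72 x'y'z 441.0 -324.88 90.42 F' -0.33 -0.12 -0.94 M' -0.013 0.238 -0.013 gap 12.77 tilt 11.99
```

arm_command(
  rows=[
    [0, 0, 0, -0.3, -0.1, 0, 255],
    [0, 0, 0, -0.6, -0.2, 0, 255],
    [0, 0, 0, -0.6, -0.2, 0, 255],
  ],
)

```text
t: 10.97
tool_pos: [513.6, -189.9, 90.5]
ee_rot: [0.172, -0.025, 0.707, -0.686]
force: [1.6, 1.7, -2.6]
finger_gap: 12.9
```

```bash
python3 st.py
```

```text
t 10.97 x'y'z 440.79 -324.88 90.54 F' 2.0 1.22 -2.55 M' 0.072 -0.071 -0.055 gap 12.93 tilt 12.04
```

arm_command(
  rows=[
    [-0.005, 0.017, 0, 0.8, 0.2, -1, 255],
    [-0.01, 0.034, 0, 1.5, 0.4, -1.9, 255],
    [-0.015, 0.05, 0, 2.2, 0.6, -2.7, 255],
    [-0.02, 0.067, 0, 2.9, 0.8, -3.6, 255],
    [-0.024, 0.084, 0, 3.5, 1, -4.5, 255],
    [-0.024, 0.084, 0, 3.5, 1, -4.5, 255],
  ],
)

```text
t: 11.47
tool_pos: [517.2, -188.7, 85.8]
ee_rot: [0.141, -0.057, 0.705, -0.693]
force: [0.7, 0.2, 0.6]
finger_gap: 12.8
```

```bash
python3 st.py
```

```text
t 11.47 x'y'z 444.55 -324.71 85.79 F' 0.73 0.02 0.65 M' -0.026 0.115 0.012 gap 12.76 tilt 6.89
```

arm_command(
  rows=[
    [-0.003, 0.009, 0, 0.35, 0.1, -0.3, 255],
    [-0.005, 0.017, 0, 0.6, 0.2, -0.7, 255],
    [-0.005, 0.017, 0, 0.6, 0.2, -0.7, 255],
  ],
)

```text
t: 11.72
tool_pos: [517.4, -188.8, 85.3]
ee_rot: [0.135, -0.062, 0.704, -0.694]
force: [1.2, 1.4, 0.2]
finger_gap: 13.0
```

```bash
python3 st.py
```

```text
t 11.72 x'y'z 444.72 -324.9 85.27 F' 1.54 1.06 0.24 M' 0.158 -0.254 -0.086 gap 12.97 tilt 5.93
```

arm_command(
  rows=[
    [-0.003, 0.009, 0, 0.4, 0.1, -0.4, 255],
    [-0.005, 0.017, 0, 0.8, 0.25, -0.8, 255],
    [-0.005, 0.017, 0, 0.8, 0.25, -0.8, 255],
  ],
)

```text
t: 11.97
tool_pos: [518.0, -188.7, 84.4]
ee_rot: [0.128, -0.069, 0.704, -0.695]
force: [-0.3, 0.8, 2.6]
finger_gap: 13.2
```

```bash
python3 st.py
python3 - <<'E'
from h import *
th=np.radians(16.1); ex=np.array([np.cos(th),np.sin(th)]); ey=np.array([-ex[1],ex[0]])
c=grab('side','side4'); t=grab('top','top4')
z=lambda i:cv2.resize(i,(390,390),interpolation=cv2.INTER_CUBIC)
cv2.imwrite('pics/c4.png',np.hstack([z(c['pixels'][200:350,260:410]),z(t['pixels'][145:250,300:405])]))
for n,c in(('side',c),('top',t)):
    vv,uu=np.mgrid[140:350,280:410]; uv=np.c_[uu.ravel(),vv.ravel()]
    px=np.array(c['pixels'])[uv[:,1],uv[:,0]].astype(int); P=depthpt(c,uv); Q=np.c_[P[:,:2]@ex,P[:,:2]@ey,P[:,2]]
    m=(px.max(1)>75)&(Q[:,2]>45)&(Q[:,2]<75)&(abs(Q[:,1]+324)<45)&(Q[:,0]>390)&(Q[:,0]<530); K=Q[m]
    for x in range(396,530,8):
        k=K[abs(K[:,0]-x)<4]
        if len(k)>5: print(n,x,len(k),k[:,1].min().round(1),k[:,1].max().round(1),np.median(k[:,2]).round(1))
E
```

```text
t 11.97 x'y'z 445.36 -324.92 84.42 F' -0.1 0.85 2.61 M' 0.223 -0.133 -0.154 gap 13.24 tilt 4.89
side 396 16 -358.1 -279.7 62.1
side 404 75 -360.5 -289.7 56.5
side 412 221 -358.7 -289.0 55.9
side 420 218 -359.0 -286.5 56.6
side 428 271 -358.9 -288.9 57.6
side 436 200 -358.6 -289.2 58.3
side 444 134 -359.0 -288.9 58.7
side 452 85 -358.9 -289.2 59.5
side 460 72 -358.8 -289.2 60.0
side 468 70 -358.8 -289.1 61.0
side 476 48 -358.9 -288.9 61.7
side 484 8 -358.7 -356.0 61.7
side 492 15 -358.6 -305.2 63.0
side 500 25 -358.0 -303.5 63.6
side 508 19 -340.2 -303.1 64.8
side 516 15 -342.0 -332.7 64.4
side 524 17 -341.8 -332.1 63.5
top 396 11 -335.4 -291.4 60.8
top 404 43 -328.6 -290.1 54.1
top 412 52 -324.8 -289.8 55.1
top 420 44 -319.9 -290.2 55.8
top 428 8 -308.8 -297.3 56.5
top 460 33 -317.1 -292.1 60.2
top 468 62 -336.7 -291.1 60.7
top 476 85 -361.1 -291.7 60.8
top 484 102 -360.7 -292.2 61.6
top 492 103 -364.6 -292.7 63.0
top 500 103 -364.6 -291.9 63.2
top 508 103 -364.6 -292.1 64.0
top 516 58 -364.3 -309.4 62.7
top 524 49 -342.7 -310.2 63.2
```

View pics/c4.png

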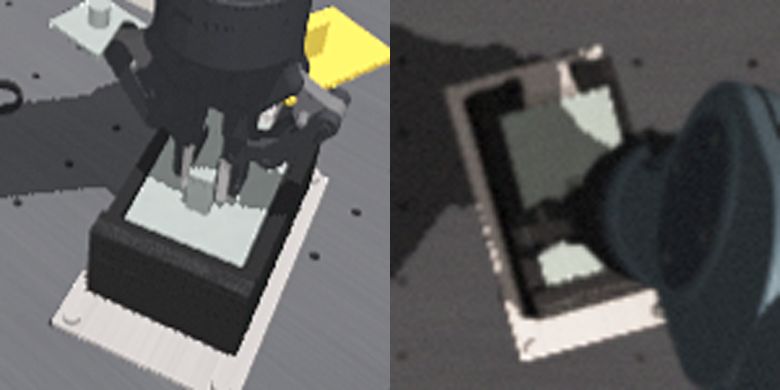

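Lip is under the overhang, with only the plate visible past it in the side crop, rows 215–265. The depth profile gives a 5° lean towards the slot and the cover is centred within 0.5 mm. Releasing it onto the nose.

arm_command(
  rows=[
    [0, 0, 0, 0, 0, 0, 220],
    [0, 0, 0, 0, 0, 0, 180],
    [0, 0, 0, 0, 0, 0, 140],
    [0, 0, 0, 0, 0, 0, 120],
    [0, 0, 0, 0, 0, 0, 120],
    [0, 0, 0, 0, 0, 0, 120],
    [0, 0, 0, 0, 0, 4, 120],
    [0, 0, 0, 0, 0, 15, 120],
    [0, 0, 0, 0, 0, 35, 120],
    [0, 0, 0, 0, 0, 55, 120],
    [0, 0, 0, 0, 0, 65, 120],
    [0, 0, 0, 0, 0, 65, 120],
  ],
)

```text
t: 13.07
tool_pos: [519.8, -189.2, 152.3]
ee_rot: [0.13, -0.067, 0.703, -0.696]
force: [-0.1, -0.2, -0.1]
finger_gap: 45.0
```

```bash
python3 st.py
cat > look.py <<'E'
import sys
from h import *
k=sys.argv[1]
th=np.radians(16.1); ex=np.array([np.cos(th),np.sin(th)]); ey=np.array([-ex[1],ex[0]])
c=grab('side','side'+k); t=grab('top','top'+k)
z=lambda i:cv2.resize(i,(390,390),interpolation=cv2.INTER_CUBIC)
cv2.imwrite(f'pics/c{k}.png',np.hstack([z(c['pixels'][200:350,260:410]),z(t['pixels'][145:250,300:405])]))
for n,c in(('side',c),('top',t)):
    vv,uu=np.mgrid[140:350,280:410]; uv=np.c_[uu.ravel(),vv.ravel()]
    px=np.array(c['pixels'])[uv[:,1],uv[:,0]].astype(int); P=depthpt(c,uv); Q=np.c_[P[:,:2]@ex,P[:,:2]@ey,P[:,2]]
    m=(px.max(1)>65)&(Q[:,2]>45)&(Q[:,2]<75)&(abs(Q[:,1]+324)<45)&(Q[:,0]>390)&(Q[:,0]<530); K=Q[m]
    for x in range(396,530,8):
        k=K[abs(K[:,0]-x)<4]
        if len(k)>5: print(n,x,len(k),k[:,1].min().round(1),k[:,1].max().round(1),np.median(k[:,2]).round(1))
E
python3 look.py 5
```

```text
t 13.07 x'y'z 446.99 -325.94 152.34 F' -0.15 -0.15 -0.06 M' 0.065 0.034 -0.072 gap 45.0 tilt 5.19
side 396 34 -365.0 -279.6 62.0
side 404 73 -360.5 -280.8 56.7
side 412 231 -359.1 -288.8 56.0
side 420 219 -358.9 -286.2 56.9
side 428 272 -359.1 -289.0 58.0
side 436 164 -359.2 -289.4 58.6
side 444 164 -358.9 -285.7 59.4
side 452 143 -359.0 -289.3 60.2
side 460 147 -358.9 -285.9 60.9
side 468 140 -359.1 -289.7 61.8
side 476 130 -359.0 -289.5 62.6
side 484 138 -359.2 -290.0 63.5
side 492 163 -358.9 -289.4 64.3
side 500 171 -359.0 -289.3 65.0
side 508 153 -359.1 -289.5 65.9
side 516 53 -367.9 -291.7 64.2
side 524 69 -368.8 -298.3 63.0
top 396 27 -351.6 -282.3 61.3
top 404 66 -348.6 -290.4 54.5
top 412 82 -344.1 -289.6 55.3
top 420 48 -335.9 -290.2 56.0
top 428 12 -326.3 -289.7 56.9
top 460 40 -348.6 -290.8 60.6
top 468 95 -355.8 -290.7 61.4
top 476 101 -360.1 -291.0 62.0
top 484 102 -361.2 -291.1 63.0
top 492 102 -359.4 -290.8 63.6
top 500 103 -360.5 -291.0 64.6
top 508 104 -365.4 -291.0 65.1
top 516 64 -363.0 -294.0 63.2
top 524 47 -343.4 -309.2 62.9
```

View pics/c5.png

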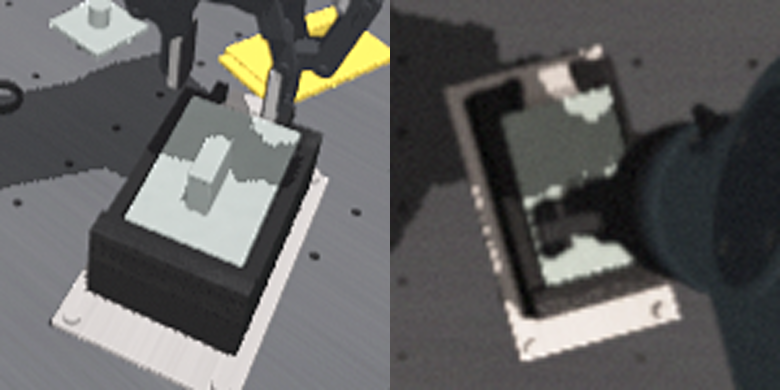

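The cover lies on the nose, leaning 5.9° by the depth profile, with its block at crop (205,175) and the lip still hooked. Next: close the fingers, level the tool and go over the press point.

arm_command(
  rows=[
    [-0.005, 0.017, 0, 8, 2, 0, 255],
    [-0.012, 0.042, 0, 18, 5, 0, 255],
    [-0.018, 0.063, 0, 30, 9, 0, 255],
    [-0.024, 0.084, 0, 40, 12, -5, 255],
    [-0.024, 0.084, 0, 47, 13.7, -15, 255],
    [-0.024, 0.084, 0, 47, 13.7, -25, 255],
    [-0.024, 0.084, 0, 47, 13.7, -30, 255],
    [-0.024, 0.084, 0, 47, 13.7, -30, 255],
    [-0.024, 0.084, 0, 47, 13.7, -30, 255],
  ],
)

```text
t: 13.92
tool_pos: [563.5, -175.4, 118.5]
ee_rot: [0.097, -0.099, 0.7, -0.7]
force: [-0.2, 0.7, 0.3]
finger_gap: 0.1
```

```bash
python3 st.py;python3 look.py 6 >/dev/null
```

```text
t 13.92 x'y'z 492.77 -324.83 118.49 F' 0.01 0.74 0.31 M' -0.006 -0.018 0.011 gap 0.14 tilt -0.17
```

View pics/c6.png

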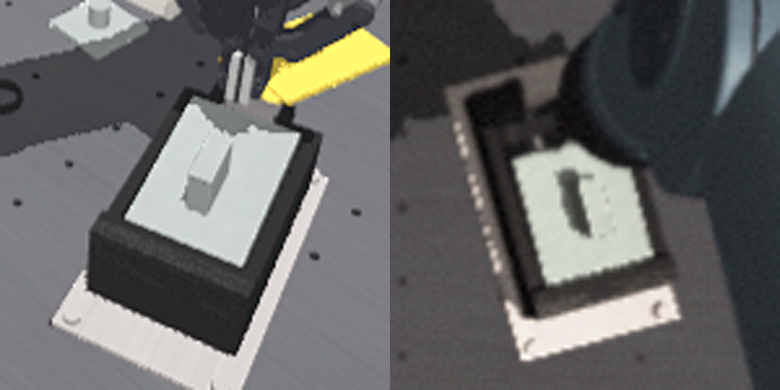

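Shut fingertips (side crop (240,80)) hang above the rear of the plate, between block and catch. Descending.

arm_command(
  rows=[
    [0, 0, 0, 0, 0, -6, 255],
    [0, 0, 0, 0, 0, -14, 255],
    [0, 0, 0, 0, 0, -22, 255],
    [0, 0, 0, 0, 0, -28, 255],
    [0, 0, 0, 0, 0, -30, 255],
    [0, 0, 0, 0, 0, -31, 255],
    [0, 0, 0, 0, 0, -31, 255],
    [0, 0, 0, 0, 0, -31, 255],
  ],
)

```text
t: 14.68
tool_pos: [565.3, -174.9, 88.5]
ee_rot: [-0.098, 0.099, -0.7, 0.7]
force: [0.4, 0.8, 0.6]
finger_gap: 0.3
```

```bash
python3 st.py
```

```text
t 14.68 x'y'z 494.58 -324.81 88.55 F' 0.58 0.67 0.55 M' -0.013 -0.026 0.041 gap 0.27 tilt -0.04
```

arm_command(
  rows=[
    [0, 0, 0, 0, 0, -0.8, 255],
    [0, 0, 0, 0, 0, -1.6, 255],
    [0, 0, 0, 0, 0, -2.4, 255],
    [0, 0, 0, 0, 0, -3, 255],
    [0, 0, 0, 0, 0, -3, 255],
  ],
)

```text
t: 15.1
tool_pos: [565.4, -174.9, 85.7]
ee_rot: [-0.098, 0.099, -0.7, 0.7]
force: [-1.3, -0.6, 2.2]
finger_gap: 0.2
```

```bash
python3 st.py
```

```text
t 15.1 x'y'z 494.68 -324.85 85.68 F' -1.39 -0.19 2.19 M' 0.051 0.048 0.015 gap 0.15 tilt -0.02
```

Contact at about 85.7, as expected. Pressing in small steps.

arm_command(
  rows=[
    [0, 0, 0, 0, 0, -0.5, 255],
    [0, 0, 0, 0, 0, -1, 255],
    [0, 0, 0, 0, 0, -1.5, 255],
    [0, 0, 0, 0, 0, -1.5, 255],
  ],
)

```text
t: 15.43
tool_pos: [565.5, -174.9, 84.1]
ee_rot: [-0.099, 0.099, -0.7, 0.7]
force: [0.6, -0.4, 4.4]
finger_gap: 0.0
```

```bash
python3 st.py
```

```text
t 15.43 x'y'z 494.81 -324.9 84.12 F' 0.51 -0.56 4.44 M' -0.024 -0.196 0.035 gap 0.01 tilt -0.01
```

arm_command(
  rows=[
    [0, 0, 0, 0, 0, -0.5, 255],
    [0, 0, 0, 0, 0, -1, 255],
    [0, 0, 0, 0, 0, -1.5, 255],
    [0, 0, 0, 0, 0, -2, 255],
    [0, 0, 0, 0, 0, -2, 255],
  ],
)

```text
t: 15.85
tool_pos: [565.6, -174.9, 82.1]
ee_rot: [-0.099, 0.099, -0.7, 0.7]
force: [1.5, 0.3, 5.1]
finger_gap: 0.0
```

```bash
python3 st.py
```

```text
t 15.85 x'y'z 494.95 -324.87 82.13 F' 1.56 -0.18 5.05 M' 0.025 -0.205 -0.013 gap 0.0 tilt 0.01
```

arm_command(
  rows=[
    [0, 0, 0, 0, 0, -0.5, 255],
    [0, 0, 0, 0, 0, -1, 255],
    [0, 0, 0, 0, 0, -1.5, 255],
    [0, 0, 0, 0, 0, -2, 255],
    [0, 0, 0, 0, 0, -2, 255],
  ],
)

```text
t: 16.27
tool_pos: [564.6, -174.8, 79.4]
ee_rot: [0.098, -0.099, 0.7, -0.7]
force: [0.8, 0.1, 0.6]
finger_gap: -0.1
```

```bash
python3 st.py
```

```text
t 16.27 x'y'z 493.97 -324.52 79.39 F' 0.79 -0.09 0.64 M' -0.073 -0.017 0.018 gap -0.06 tilt -0.1
```

Force fell away, which probably means it snapped. Following down to confirm the plate is seated.

arm_command(
  rows=[
    [0, 0, 0, 0, 0, -0.7, 255],
    [0, 0, 0, 0, 0, -1.4, 255],
    [0, 0, 0, 0, 0, -2.1, 255],
    [0, 0, 0, 0, 0, -2.8, 255],
    [0, 0, 0, 0, 0, -3.3, 255],
    [0, 0, 0, 0, 0, -3.3, 255],
  ],
)

```text
t: 16.77
tool_pos: [564.8, -174.9, 76.3]
ee_rot: [0.098, -0.099, 0.7, -0.7]
force: [-0.2, -0.0, -0.3]
finger_gap: 0.0
```

```bash
python3 st.py
```

```text
t 16.77 x'y'z 494.18 -324.67 76.33 F' -0.2 0.04 -0.33 M' -0.059 0.051 0.018 gap 0.01 tilt -0.08
```

arm_command(
  rows=[
    [0, 0, 0, 0, 0, -0.5, 255],
    [0, 0, 0, 0, 0, -1, 255],
    [0, 0, 0, 0, 0, -1.4, 255],
    [0, 0, 0, 0, 0, -1.4, 255],
  ],
)

```text
t: 17.1
tool_pos: [565.0, -174.9, 75.2]
ee_rot: [0.098, -0.099, 0.7, -0.7]
force: [0.2, 0.7, 0.6]
finger_gap: -0.0
```

```bash
python3 st.py
```

```text
t 17.1 x'y'z 494.36 -324.71 75.19 F' 0.35 0.63 0.55 M' 0.001 0.048 0.037 gap -0.03 tilt -0.06
```

arm_command(
  rows=[
    [0, 0, 0, 0, 0, -0.4, 255],
    [0, 0, 0, 0, 0, -0.7, 255],
    [0, 0, 0, 0, 0, -0.7, 255],
  ],
)

```text
t: 17.35
tool_pos: [565.2, -174.9, 75.0]
ee_rot: [-0.098, 0.099, -0.7, 0.7]
force: [-2.8, 1.1, 6.0]
finger_gap: 0.2
```

```bash
python3 st.py
```

```text
t 17.35 x'y'z 494.51 -324.8 75.04 F' -2.4 1.85 5.97 M' 0.184 0.374 -0.003 gap 0.21 tilt -0.05
```

Firm contact at tip z 53.0, exactly the flat height. Lifting away.

arm_command(
  rows=[
    [0, 0, 0, 0, 0, 2, 255],
    [0, 0, 0, 0, 0, 10, 255],
    [0, 0, 0, 0, 0, 28, 255],
    [0, 0, 0, 0, 0, 55, 255],
    [0, 0, 0, 0, 0, 85, 255],
    [0, 0, 0, -10, -10, 112, 255],
    [0, 0, 0, -25, -35, 130, 255],
    [0, 0, 0, -40, -68, 140, 255],
    [0, 0, 0, -55, -100, 145, 255],
    [0, 0, 0, -65, -125, 145, 255],
    [0, 0, 0, -70, -140, 145, 255],
    [0, 0, 0, -70, -140, 145, 255],
  ],
)

```text
t: 18.35
tool_pos: [492.6, -319.9, 220.1]
ee_rot: [-0.096, 0.097, -0.7, 0.701]
force: [-0.4, -0.4, -1.0]
finger_gap: 0.1
```

```bash
python3 st.py;python3 look.py 7
```

```text
t 18.35 x'y'z 384.55 -443.98 220.13 F' -0.49 -0.26 -1.0 M' -0.021 0.048 -0.059 gap 0.11 tilt -0.13
side 396 26 -358.3 -294.3 61.7
side 404 46 -360.7 -292.4 60.9
side 412 207 -359.5 -289.0 54.2
side 420 199 -359.4 -289.7 54.1
side 428 282 -359.9 -289.5 54.5
side 436 163 -359.3 -289.5 54.3
side 444 142 -359.3 -289.0 54.2
side 452 143 -358.9 -289.8 54.2
side 460 131 -359.2 -288.9 54.1
side 468 120 -359.6 -289.1 54.1
side 476 118 -359.1 -289.3 54.0
side 484 122 -359.3 -289.8 54.3
side 492 124 -359.3 -289.3 54.2
side 500 150 -359.3 -289.4 54.3
side 508 179 -359.8 -289.9 54.4
side 516 135 -359.3 -292.7 61.2
side 524 77 -342.1 -279.1 63.6
top 396 24 -351.8 -281.8 60.7
top 404 81 -360.8 -290.5 53.1
top 412 108 -364.1 -289.2 53.5
top 420 104 -361.0 -290.5 53.7
top 428 91 -362.7 -291.1 53.7
top 436 75 -362.7 -291.2 53.7
top 444 69 -359.8 -291.2 53.7
top 452 68 -358.3 -291.1 53.6
top 460 71 -359.6 -290.4 53.9
top 468 90 -359.0 -291.2 54.0
top 476 97 -359.1 -291.3 53.4
top 484 101 -360.4 -291.2 53.8
top 492 97 -360.9 -290.7 53.7
top 500 99 -361.2 -291.0 53.4
top 508 100 -359.4 -291.6 53.7
top 516 58 -353.1 -291.3 61.0
top 524 47 -342.4 -309.3 62.4
```

View pics/c7.png

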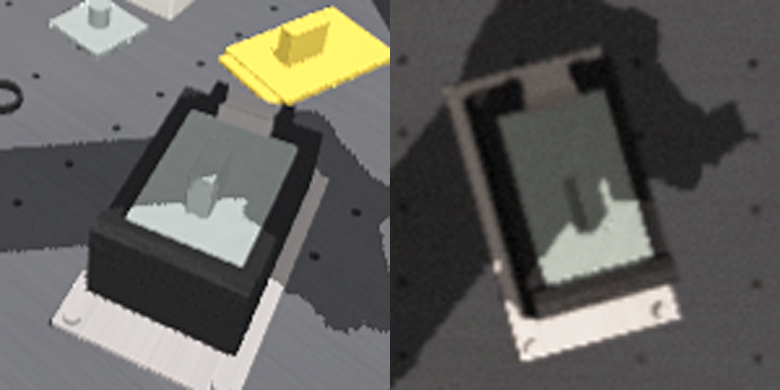

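View pics/top7.png

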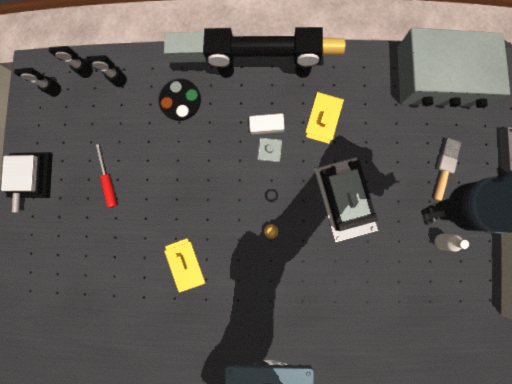

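The cover is flat (top at 53.1 mm after bias along its whole length) and the bystanders are unmoved in the top view. One last check is the catch nose's position, compared with the first picture.

Run:
```python
from h import *
th=np.radians(16.1); ex=np.array([np.cos(th),np.sin(th)]); ey=np.array([-ex[1],ex[0]])
for n in('side','top'):
  for k in '057':
    c=load(n+k); vv,uu=np.mgrid[140:350,280:410]; uv=np.c_[uu.ravel(),vv.ravel()]; P=depthpt(c,uv); Q=np.c_[P[:,:2]@ex,P[:,:2]@ey,P[:,2]]
    m=(abs(Q[:,1]+324.5)<13); print(n,k,[(x,np.median(Q[j,2]).round(1)) for x in range(504,526,1) for j in [m&(abs(Q[:,0]-x)<=.7)] if j.sum()>1])
  a,b=load(n+'0')['pixels'].astype(int),load(n+'7')['pixels'].astype(int)
  def cen(c,u,v,w):
    h=cv2.cvtColor(c.astype(np.uint8)[v-w:v+w,u-w:u+w],cv2.COLOR_BGR2HSV); g=h[...,2].astype(float); return g
for (u,v,nm) in((270,150,'blank'),(271,195,'ring'),(271,231,'obj')):
    A=load('top0')['pixels'][v-14:v+14,u-14:u+14].astype(np.float32).mean(2);B=load('top7')['pixels'][v-14:v+14,u-14:u+14].astype(np.float32).mean(2)
    print(nm,cv2.phaseCorrelate(A,B))
```

```text
side 0 [(504, np.float64(48.6)), (505, np.float64(48.9)), (506, np.float64(48.4)), (507, np.float64(48.9)), (508, np.float64(48.8)), (509, np.float64(48.5)), (510, np.float64(57.2)), (511, np.float64(57.4)), (512, np.float64(58.5)), (513, np.float64(60.7)), (514, np.float64(61.8)), (515, np.float64(50.5)), (516, np.float64(49.3)), (517, np.float64(55.1)), (518, np.float64(63.1)), (519, np.float64(63.6)), (520, np.float64(63.3)), (521, np.float64(63.6)), (522, np.float64(63.5)), (523, np.float64(63.6)), (524, np.float64(63.6)), (525, np.float64(63.6))]
side 5 [(504, np.float64(65.3)), (505, np.float64(65.2)), (506, np.float64(65.4)), (507, np.float64(65.6)), (508, np.float64(65.5)), (509, np.float64(65.7)), (510, np.float64(66.4)), (511, np.float64(66.4)), (512, np.float64(65.8)), (513, np.float64(65.5)), (514, np.float64(64.8)), (515, np.float64(64.8)), (516, np.float64(63.7)), (517, np.float64(63.6)), (518, np.float64(63.2)), (519, np.float64(63.2)), (520, np.float64(63.0)), (521, np.float64(62.9)), (522, np.float64(63.0)), (523, np.float64(64.0)), (524, np.float64(64.1)), (525, np.
[... 1754 characters left out ...]
float64(53.5)), (507, np.float64(53.9)), (508, np.float64(53.5)), (509, np.float64(53.5)), (510, np.float64(52.7)), (511, np.float64(52.1)), (512, np.float64(52.9)), (513, np.float64(56.2)), (514, np.float64(58.1)), (515, np.float64(60.5)), (516, np.float64(61.3)), (517, np.float64(63.4)), (518, np.float64(63.1)), (519, np.float64(62.3)), (520, np.float64(62.8)), (521, np.float64(63.4)), (522, np.float64(62.4)), (523, np.float64(62.1)), (524, np.float64(62.9)), (525, np.float64(63.4))]
blank ((0.1421239050645955, 0.016025191799894145), 1.027140736050076)
ring ((-0.13439827878309352, 0.017959520600287604), 0.8986300571759542)
obj ((-0.7629940229046941, -0.651538251841675), 0.6320552015304566)
```

Run:
```python
from h import *
for n,(u,v) in(('side',(225,255)),('top',(271,231))):
  for k in '07':
    c=load(n+k); vv,uu=np.mgrid[v-18:v+18,u-16:u+16]; P=depthpt(c,np.c_[uu.ravel(),vv.ravel()]); j=(P[:,2]>12)&(P[:,2]<60)
    print(n,k,j.sum(),P[j].mean(0).round(1))
print(sense()['force'],sense()['joint_velocities'].round(3)); workorder.hand_in()
```

```text
side 0 383 [437.2  -7.1  33.1]
side 7 380 [437.3  -7.   33.2]
top 0 147 [444.7  -2.   40. ]
top 7 152 [444.9  -2.   39.9]
[ 0.07260083 -0.14862936 -1.04937973] [-0.029  0.001 -0.03   0.006 -0.004 -0.002 -0.003]
the job is handed in; nothing more can be done
```

The cover is back on the filter box, hooked in the slot and snapped flat under the catch, and I handed the job in at about 18.5 s.

**How it went**
- I picked the cover up by its grip block and tilted it about 12°, rear raised. Feeling down, I found the ledge at z ≈ 47 mm, about 3 mm below nominal.
- I slid the lip under the overhang until it touched the back wall, which sits about 8 mm off its nominal place along x.
- I pivoted the cover down onto the catch nose, where it leaned 5.9° after I let go. Then I pressed the rear down with shut fingertips until it snapped.
- The wrist force I read between moves stayed under about 5 N while hooking and about 6 N while pressing. I only read it at the end of each move, so I did not see the peak at the snap.

**Last checks**
- **Seating:** the cover's top lies level along its whole length at z ≈ 53 mm, which is the shut height, in both cameras. A fingertip pressed at the rear met firm contact at the same height.
- **Catch:** its nose stands over the cover's rear edge, about 1 mm further back than at the start.
- **Bystanders:** the blank plate and ring did not move in the top view. A picture comparison suggested the objective had shifted by about 0.8 pixel. The arm's shadow had moved over it, and depth from both cameras put it within 0.2 mm of where it was.
- **Disagreement:** the two cameras differ by about 1.5 mm on the box's position, within their stated calibration, so I relied on feel for the fit.
- **Arm:** it is clear of everything.

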